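Reload the paint-cake magazine

ROBOT

A 7-joint arm with a two-finger parallel gripper is mounted at the origin on the work surface. World frame = base frame: x ahead of the robot, y to its left, z up, the work surface at z = 0. Lengths are in m, angles in rad, forces in N, time in s.
With the tool pointing down it reaches from about 0.425 to 0.875 m from the base axis. Payload 4.7 kg.
Tool frame: the origin (TCP) lies at the very end of the fingers, on their centre line; the grasp point (between the pads) lies 19 mm behind it; z points along the fingers, y is the line along which they close (so a half turn about z gives the same grasp; the last joint's range is limited). The gripper opens to 87 mm and grips with 3 to 60 N. Pads are 19 mm wide; open, the fingers measure 117 mm over their backs; the gripper's body (75 mm by 190 mm) begins 51 mm behind the grasp point.
Start: joints at [1.142, 0.321, -0.07, 1.45, 0.023, 1.371, -0.057], TCP at [0.278, -0.587, 0.223] pointing down, gripper open.
Joint ranges: [-2.86, 2.86], [-0.3, 2.09], [-1.38, 1.24], [0.06, 2.45], [-1.56, 4.7], [0.09, 2.05], [-2.69, 2.69]. Speed limits (rad/s): [2.57, 2.57, 3.14, 3.14, 3.14, 3.14, 3.14].

INTERFACE

Orientations are given as [roll, pitch, yaw] about the fixed x, y, z axes, in that order (R = Rz(yaw) Ry(pitch) Rx(roll)).
In Python, from workcell import bot gives the robot as it stands. The module is installed in compiled form; this text tells all that it offers. Calls block until the motion is done:
- bot.reach(position, orientation): joint-space move of the TCP to a pose.
- bot.move_straight(position, attitude=None, max_speed=0.15): straight line of the TCP; attitude=None keeps the orientation; max_speed is the mean speed in m/s.
- bot.set_joints(angles): joint-space move.
- bot.command_gripper(opening): finger opening in m; the grip force is fixed at half the most; returns when the fingers have stopped.
- bot.wait(seconds).
- bot.ik(position, orientation): joint angles nearest the present ones, or None.
- bot.grab_frame(name): name is "side" or "top"; returns the picture (384x512x3 uint8, red, green, blue); there is no depth.
- bot.camera_params(name): a dict with "fov_y" (degrees; the focal length in pixels is half the picture's height over the tangent of half this angle, whatever the lens; pixels are square), "cx", "cy" (the principal point, pixels), "rvec" (rotation vector, rad) and "tvec" (3), from world to camera coordinates, as OpenCV has them. Camera axes: x right, y down, z forward; pixel columns grow to the right and rows downward; lengths in m; the calibration is good to about 2 mm. A picture is of the moment at which its call begins. camera_params takes no time and is no camera call.
A pose or a line that the arm cannot do raises bot.MotionError and nothing moves.
- bot.sign_off(): hands the job in; it is judged then, once.
Readings, each from a call of its own:
- bot.read_time_s(): time.
- bot.read_joint_pos(): joint angles.
- bot.read_joint_vel(): joint speeds.
- bot.read_effort(): joint torques, N m.
- bot.read_position(): TCP position.
- bot.read_tcp_rot(): TCP orientation.
- bot.read_wrist_force(): force on the tool from outside, world axes, zero at the start.
- bot.read_ft_torque(): the same for the moment, N m.
- bot.read_grip_width(): finger opening in m.
- bot.read_grasp_force(): force on a finger pad.
Only numpy, scipy, OpenCV 4.12 (cv2) and the standard library are available. Lean on these libraries where they do the work, as an engineer would, in place of code of your own. Each camera call takes 0.05 s, during which the arm holds its last target. There are 200 camera calls.

TASK

Load the two blue paint cakes into the spring-loaded magazine on the bench, one at a time: push each cake down between the guide rods, past the orange lips, until the lips snap over it and keep it in. Let go with both cakes lying flat and held under the lips, and leave the red cake where it lies.

Things in the scene. Friction and masses are not known exactly. Their poses are not given: they have to be found in the camera images.
- blue_a_center (a point): Centre (half-way up) of one of two alike blue paint cakes: round disc, 57 mm across, 19 mm thick, 50 to 100 g, lying loose and flat on the bench, axis z. It is in the magazine once its top is pushed 3 to 10 mm below the point mouth (5 to 15 N; fingers beside it may go down too); let go, it rises to the lips.
- blue_b_center (a point): Centre of the other blue cake, same size. The second cake goes in on top of the first, which sinks on the spring: push its own top 3 to 10 mm below the point mouth likewise. A cake laid in the mouth rests on the ramps, perhaps tilted, its centre 15 to 20 mm above the point, until pushed.
- red_center (a point): Centre of a red cake of the same size, also loose on the bench; not for this magazine, stays where it is.
- mouth (a point): Fixed magazine: 63 mm well between 4 steel rods. Point on its axis at the undersides of its 4 sprung orange lips, 70 mm above the bench, z up. Lips, in pairs at +x and -x, reach in to 22.5 mm from the axis; their slippery ramps rise outwards to 26 mm above the point, rods flare to 34 mm above. Housings to 58 mm along x. The +y and -y sides are open for fingers: 36 mm wide, down to the base.
Mind the look-alikes: they are no part of the job. Leave any purple look-alike of the part that bears mouth alone. What is shaped like the part that bears blue_a_center but turquoise is not meant.

How it is judged:
By the outcome, as a careful person would: the job done as asked, in the order asked, and still so for the second after the job is handed in, with the robot touching nothing.
It also fails if it takes over 53 s, if anything falls off the work surface, if the arm or the gripper's body presses on something with over 40 N, if the wrist force passes 120 N, or if a joint passes its speed limit or range.

## Working session

There is one attempt and no reset: what is moved stays moved. The work goes in short steps, each a Python script; the robot and the scene stay as the last script left them, time stands still between calls to the robot, and variables do not carry over. Pictures are saved under pics/ and viewed, at most 10 in all, crops included, and the job is handed in when it is done.

```bash
mkdir -p pics
python3 - <<'E'
from workcell import bot
import cv2
for n in("side","top"):
    cv2.imwrite(f"pics/{n}0.png",bot.grab_frame(n)[:,:,::-1]); print(n,bot.camera_params(n))
print(bot.read_time_s(),bot.read_tcp_rot(),bot.read_position())
E
```

```text
side {'fov_y': 45.46423127775934, 'cx': 255.29172736987545, 'cy': 198.36969715058117, 'rvec': array([ 1.12049082, -2.46461936,  0.93903537]), 'tvec': array([0.40544336, 0.35855068, 0.93408816])}
top {'fov_y': 54.801606221404036, 'cx': 258.6236541562468, 'cy': 192.28396424166138, 'rvec': array([ 2.22985643, -2.18116397,  0.05354253]), 'tvec': array([-0.01582002,  0.58316861,  0.90810304])}
0.1 [-3.13983966e+00  1.41073651e-04  4.42787932e-01] [ 0.27820927 -0.58688722  0.22156017]
```

View pics/side0.png

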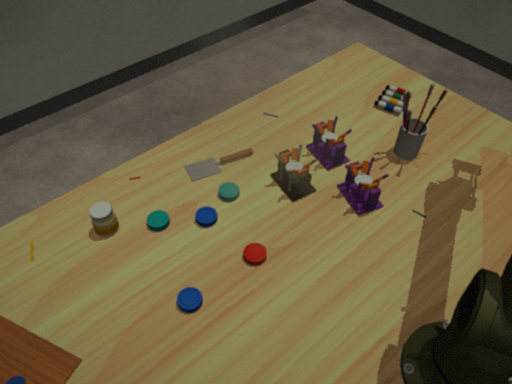

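View pics/top0.png

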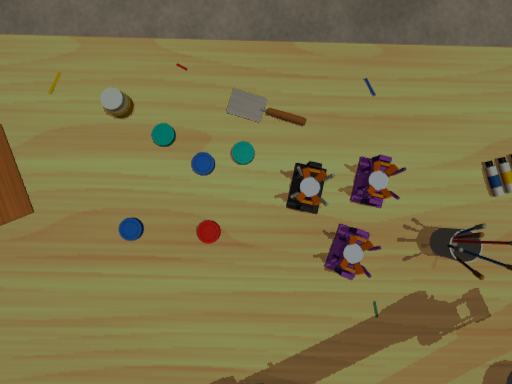

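Side view: blue cakes at (206,216) and (190,299), red at (255,253), the dark magazine at about (293,175). Top view: blues at (203,163) and (131,229), red at (208,231), magazine at (310,187), slightly rotated. The purple magazines and turquoise cakes are look-alikes.

```bash
cat > h.py <<'E'
import numpy as np, cv2
from workcell import bot
def cam(n):
    p=bot.camera_params(n); f=192/np.tan(np.radians(p["fov_y"])/2)
    K=np.array([[f,0,p["cx"]],[0,f,p["cy"]],[0,0,1]]); return K,cv2.Rodrigues(p["rvec"])[0],p["tvec"]
def ray(n,uv):
    K,R,t=cam(n); d=R.T@np.linalg.inv(K)@[uv[0],uv[1],1]; return -R.T@t,d
def onz(n,uv,z):
    o,d=ray(n,uv); return o+d*(z-o[2])/d[2]
def tri(us,ut):
    P=[]
    for n in("side","top"):
        K,R,t=cam(n); P.append(K@np.c_[R,t])
    X=cv2.triangulatePoints(P[0],P[1],np.array(us,float).reshape(2,1),np.array(ut,float).reshape(2,1)).ravel(); return X[:3]/X[3]
def proj(n,X):
    K,R,t=cam(n); q=K@(R@np.asarray(X)+t); return q[:2]/q[2]
def blobs(im,lo,hi,amin=60):
    m=cv2.inRange(cv2.cvtColor(im,cv2.COLOR_RGB2HSV),lo,hi)
    n,l,s,c=cv2.connectedComponentsWithStats(m)
    return [(c[i].round(1),s[i]) for i in range(1,n) if s[i][4]>=amin]
E
python3 - <<'E'
from h import *
T={n:cv2.imread(f"pics/{n}0.png")[:,:,::-1].copy() for n in("side","top")}
for n,im in T.items():
    print(n,"blue",blobs(im,(105,130,50),(125,255,255)),"red",blobs(im,(0,200,90),(4,255,255)))
    if n=="top":
        for b,s in blobs(im,(105,130,50),(125,255,255)): print(onz(n,b,.01))
    print(onz(n,(310,187) if n=="top" else (293,170),.07))
a=cv2.resize(T["side"][140:205,260:325],None,fx=6,fy=6,interpolation=2)
b=cv2.resize(T["top"][155:220,278:343],None,fx=6,fy=6,interpolation=2)
cv2.imwrite("pics/mag.png",np.hstack([a,b])[:,:,::-1])
E
```

```text
side blue [(array([205.7, 215.3]), array([196, 207,  21,  17, 288], dtype=int32)), (array([189.3, 298.8]), array([178, 288,  24,  23, 447], dtype=int32)), (array([ 16. , 380.5]), array([  7, 377,  18,   7, 100], dtype=int32))] red [(array([254.3, 252.5]), array([244, 244,  22,  18, 318], dtype=int32))]
[ 0.58609788 -0.1086576   0.07      ]
top blue [(array([202.8, 163.2]), array([192, 152,  23,  23, 400], dtype=int32)), (array([495.7, 180.7]), array([491, 175,  11,  12,  89], dtype=int32)), (array([130.5, 228.6]), array([119, 218,  24,  23, 421], dtype=int32))] red [(array([208.1, 231.4]), array([197, 221,  23,  22, 402], dtype=int32))]
[0.65285698 0.13770693 0.01      ]
[ 0.62570194 -0.59619061  0.01      ]
[0.4866449  0.31148572 0.01      ]
[ 0.59603045 -0.12185373  0.07      ]
```

View pics/mag.png

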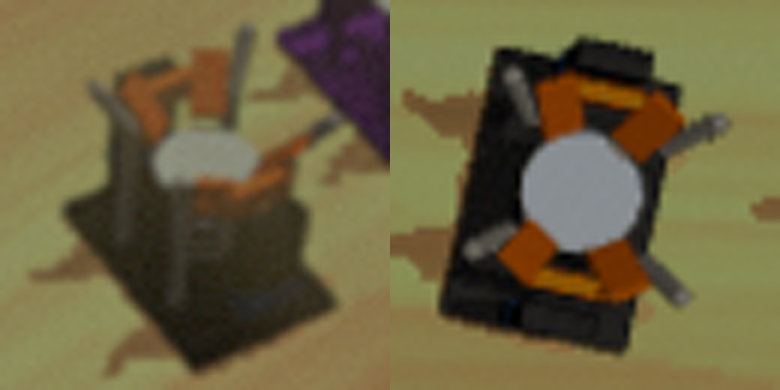

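The crops show the white follower disc centred at top (310,186.7) and side (294,168). The lip pairs lie along the image vertical, tilted about 13°, and the four rod tips are visible in both views.

Run:
```python
from h import *
S=[(92,85),(243,30),(180,185),(340,120)]
T=[(470,250),(515,75),(683,297),(722,122)]
import itertools
s=[(260+x/6,140+y/6) for x,y in S]; t=[(278+(x-390)/6,155+y/6) for x,y in T]
best=min(itertools.permutations(range(4)),key=lambda p:sum(np.linalg.norm(proj("top",tri(s[p[i]],t[i]))-t[i]) for i in range(4)))
X=[tri(s[best[i]],t[i]) for i in range(4)]
print(best); [print(x.round(4),(proj("top",x)-t[i]).round(1)) for i,x in enumerate(X)]
print("mean tips",np.mean(X,0),"at z .104 top only",np.mean([onz("top",u,.104) for u in t],0))
print("platen",tri((294.2,168),(310,186.7)),onz("top",(310,186.7),.07))
Y=[onz("top",u,.104)for u in t]
for i,j in((0,1),(2,3),(0,2),(1,3)):
    d=Y[j]-Y[i]; print(i,j,np.degrees(np.arctan2(d[1],d[0])),np.linalg.norm(d))
# base corners
c=[onz("top",(278+(x-390)/6,155+y/6),.0) for x,y in((500,48),(440,312),(628,352))]
d=c[0]-c[1];print("base",c,np.degrees(np.arctan2(d[1],d[0])))
for k,a,b in(("a",(205.7,215.3),(202.8,163.2)),("b",(189.3,298.8),(130.5,228.6)),("red",(254.3,252.5),(208.1,231.4))):
    print(k,tri(a,b),onz("top",b,.013),onz("side",a,.013))
```

```text
(2, 0, 3, 1)
[ 0.5703 -0.0772  0.0997] [0.6 0.6]
[ 0.6379 -0.0912  0.1009] [-0.1 -0.1]
[ 0.5538 -0.1579  0.0995] [0.8 0.9]
[ 0.6222 -0.1698  0.0981] [-0.1 -0.1]
mean tips [ 0.59604143 -0.12404659  0.09954918] at z .104 top only [ 0.59650794 -0.12261623  0.104     ]
platen [ 0.59670693 -0.12400229  0.05949996] [ 0.59673026 -0.12184226  0.07      ]
0 1 -13.361014326513065 0.06759718642068016
2 3 -11.734865672826196 0.06706917462998736
0 2 -101.17766746634918 0.08123430890643177
1 3 -101.5259473687553 0.07931273283986773
base [array([ 0.65993752, -0.09661275,  0.        ]), array([ 0.54839697, -0.07345239,  0.        ]), array([ 0.5333876 , -0.15253384,  0.        ])] -11.730251074412562
a [0.65169603 0.13641523 0.01518988] [0.65251119 0.13727364 0.013     ] [0.6527807  0.13513113 0.013     ]
b [0.48597788 0.30945843 0.01347516] [0.48684075 0.31048614 0.013     ] [0.48555402 0.30883213 0.013     ]
red [0.48342094 0.118423   0.01560312] [0.48403466 0.11952169 0.013     ] [0.48420702 0.1167173  0.013     ]
```

Measurements agree: the mouth is at about (0.5965, -0.1232) with yaw -12°, and the cake heights fit the text. Next I grasp the first cake.

```bash
cat >> h.py <<'E'
M=np.array([.5965,-.1232]); O=None
def ori():
    y=np.radians(-12.)
    c=[(np.pi,0,y),(np.pi,0,y+np.pi)]
    q0=bot.read_joint_pos(); best=[]
    for o in c:
        qs=[bot.ik([*p,.1],o) for p in((.6525,.1362),M,(.4862,.3096))]
        if all(q is not None for q in qs): best.append((abs(qs[0][-1]-q0[-1]),o))
    return min(best)[1]
def stat(s=""):
    print(s,"t",round(bot.read_time_s(),2),np.round(bot.read_position(),4),"F",np.round(bot.read_wrist_force(),1),"w",round(bot.read_grip_width(),4),"g",np.round(bot.read_grasp_force(),1))
def pick(p):
    o=ori(); print(o); bot.reach([*p,.10],o); bot.command_gripper(.075)
    bot.move_straight([*p,.0025],max_speed=.12); stat("down")
    bot.command_gripper(.05); stat("grip")
    bot.move_straight([*p,.13],max_speed=.2); stat("up")
E
python3 - <<'E'
from h import *
pick((.6525,.1362))
bot.reach([*M,.13],ori()); stat("over")
for n in("side","top"): cv2.imwrite(f"pics/{n}1.png",bot.grab_frame(n)[:,:,::-1])
a=cv2.imread("pics/side1.png")[90:220,230:360];b=cv2.imread("pics/top1.png")[120:250,230:360]
cv2.imwrite("pics/c1.png",cv2.resize(np.hstack([a,b]),None,fx=3,fy=3))
E
```

```text
(3.141592653589793, 0, np.float64(2.9321531433504737))
down t 4.51 [0.653  0.1365 0.0029] F [ 0.9 -0.7 -0.6] w 0.0753 g 0.0
grip t 5.0 [0.6528 0.1363 0.0028] F [ 0.3 -0.2  0.7] w 0.0562 g 30.0
up t 5.79 [0.6517 0.1357 0.1286] F [ 0.  -0.3  0.1] w 0.0566 g 30.0
over t 6.83 [ 0.5968 -0.1209  0.1298] F [ 0.3  0.2 -0.3] w 0.0563 g 30.0
```

View pics/c1.png

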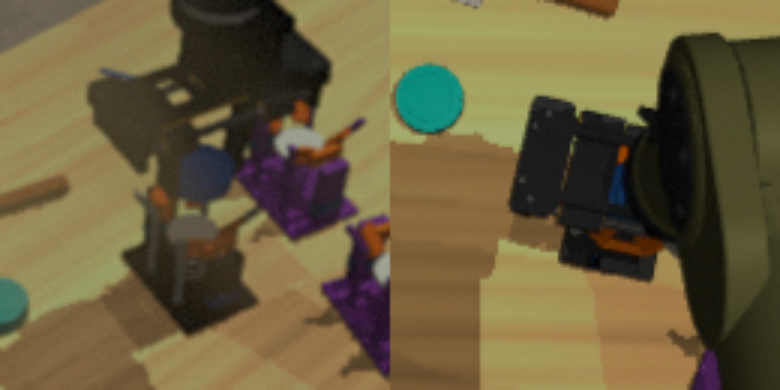

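The first cake is held over the magazine (side crop (208,173), full frame about (299,148)), roughly flat and centred. Next I push it down in steps while watching the force.

```bash
cat >> h.py <<'E'
def push(zs=(.10,.085,.075,.065,.057,.050,.047)):
    bot.wait(.2); stat("settled")
    for z in zs:
        bot.move_straight([*M,z],max_speed=.06); stat(z)
        if abs(bot.read_wrist_force()[2])>45: print("STOP"); break
E
python3 - <<'E'
from h import *
print(proj("side",[*M,.137]))
push()
for n in("side","top"): cv2.imwrite(f"pics/{n}2.png",bot.grab_frame(n)[:,:,::-1])
a=cv2.imread("pics/side2.png")[110:220,240:350]
cv2.imwrite("pics/c2.png",cv2.resize(a,None,fx=5,fy=5))
E
```

```text
[296.25076053 146.75608926]
settled t 7.12 [ 0.5969 -0.1217  0.1301] F [-0.8 -0.3 -0.2] w 0.0563 g 30.0
0.1 t 7.78 [ 0.5965 -0.1232  0.0999] F [-0.6  0.1 -0.8] w 0.056 g 30.0
0.085 t 8.18 [ 0.5966 -0.123   0.0848] F [-0.4 -0.7 -0.6] w 0.0562 g 30.0
0.075 t 8.49 [ 0.5972 -0.1223  0.0754] F [0.4 2.3 4.3] w 0.0561 g 30.0
0.065 t 8.81 [ 0.5963 -0.122   0.0644] F [2.4 4.1 0.1] w 0.0565 g 30.0
0.057 t 9.09 [ 0.5966 -0.1224  0.0568] F [2.5 4.1 0.1] w 0.0563 g 30.0
0.05 t 9.36 [ 0.5959 -0.1241  0.0499] F [0.1 1.7 3.4] w 0.0563 g 30.0
0.047 t 9.61 [ 0.5963 -0.1243  0.047 ] F [-1.1 -0.3  3.6] w 0.0564 g 30.0
```

View pics/c2.png

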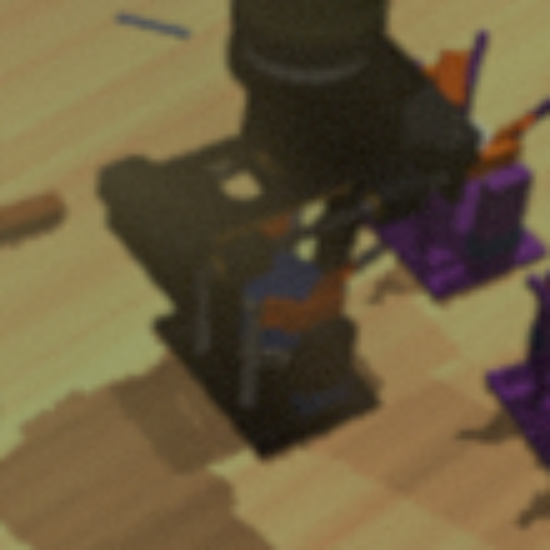

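The cake shows both above and below the near lip, so it is probably tilted, and the 3.6 N reading is low. I release it, rise and look.

```bash
cat >> h.py <<'E'
def look(k,away=True):
    for n in("side","top"): cv2.imwrite(f"pics/{n}{k}.png",bot.grab_frame(n)[:,:,::-1])
    a=cv2.imread(f"pics/side{k}.png")[140:205,260:325];b=cv2.imread(f"pics/top{k}.png")[155:220,278:343]
    cv2.imwrite(f"pics/c{k}.png",cv2.resize(np.hstack([a,b]),None,fx=6,fy=6,interpolation=2))
E
python3 - <<'E'
from h import *
for z in(.0475,.0555,.065,.09): print(z,proj("side",[*M,z]).round(1))
bot.command_gripper(.08); stat("open")
bot.move_straight([*M,.16],max_speed=.2)
p=np.array([.4862,.3096]); bot.reach([*p,.10],ori()); stat()
look(3)
E
```

```text
0.0475 [293.5 171.3]
0.0555 [293.7 169.2]
0.065 [294.  166.7]
0.09 [294.8 160. ]
open t 10.43 [ 0.5965 -0.1232  0.047 ] F [0.3 0.9 0.3] w 0.0798 g 0.0
 t 12.8 [0.4873 0.3083 0.0997] F [0.3 0.  0.3] w 0.0798 g 0.0
```

View pics/c3.png

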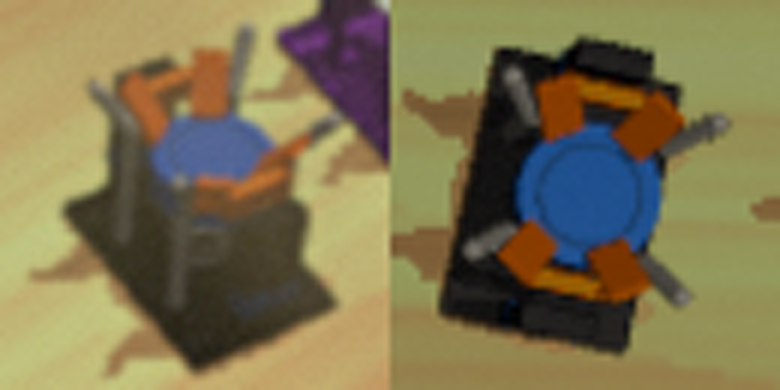

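The first cake sits flat with all four lips overlapping its rim in the top view (centre about (310,187)), so it is held. Now the second cake.

Run:
```python
from h import *
pick((.4862,.3096))
bot.reach([*M,.13],ori())
push((.10,.085,.075,.065,.057,.050,.046))
bot.wait(.2); stat()
bot.command_gripper(.08); stat("open")
bot.move_straight([*M,.16],max_speed=.2)
bot.reach([.4862,.3096,.15],ori()); stat()
look(4)
```

```text
(3.141592653589793, 0, np.float64(2.9321531433504737))
down t 14.53 [0.4866 0.3102 0.0031] F [ 0.1 -0.   0.2] w 0.075 g 0.0
grip t 15.03 [0.4865 0.3097 0.0029] F [ 0.3 -0.3  2. ] w 0.0563 g 30.0
up t 15.82 [0.4857 0.3087 0.1288] F [ 0.4  0.6 -0.7] w 0.0563 g 30.0
settled t 17.66 [ 0.5967 -0.1218  0.1302] F [ 0.5  0.4 -0.3] w 0.0559 g 30.0
0.1 t 18.31 [ 0.5965 -0.1231  0.0999] F [-0.3  0.5 -1.2] w 0.0564 g 30.0
0.085 t 18.71 [ 0.5965 -0.1231  0.0847] F [-0.3 -0.   0.5] w 0.0565 g 30.0
0.075 t 19.02 [ 0.5975 -0.1223  0.0758] F [0.9 1.1 4.2] w 0.0562 g 30.0
0.065 t 19.34 [ 0.5974 -0.1221  0.0653] F [3.5 2.9 1.8] w 0.0559 g 30.0
0.057 t 19.62 [ 0.5968 -0.1222  0.0571] F [2.7 4.4 2.1] w 0.0566 g 30.0
0.05 t 19.89 [ 0.5961 -0.1235  0.0501] F [0.2 2.2 4.6] w 0.0565 g 30.0
0.046 t 20.14 [ 0.5962 -0.1235  0.0462] F [-0.6  2.7  4.6] w 0.0563 g 30.0
 t 20.34 [ 0.5963 -0.1236  0.0462] F [-0.7  1.4  5.1] w 0.0563 g 30.0
open t 21.07 [ 0.5965 -0.1232  0.046 ] F [0.2 0.4 0.2] w 0.08 g 0.0
 t 23.43 [0.4873 0.308  0.1497] F [ 0.1 -0.2  0.5] w 0.0801 g 0.0
```

View pics/c4.png

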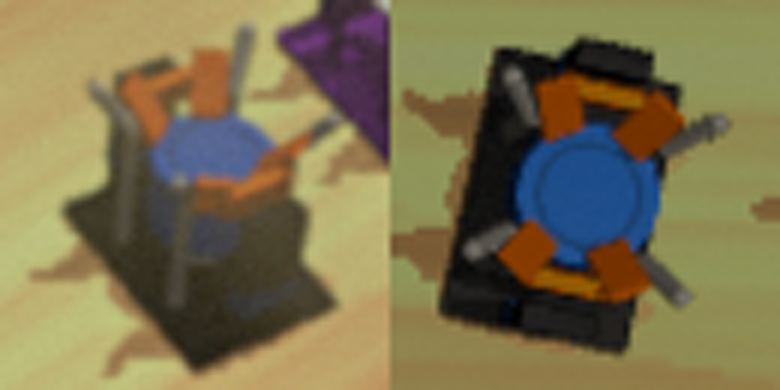

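Both cakes are in the magazine. The upper one is flat with all four lips over its rim (top (310,187)), and the first is visible below it in the side view. The arm is clear, so I check that the red cake hasn't moved and hand in.

Run:
```python
from h import *
print(blobs(bot.grab_frame("side"),(0,200,90),(4,255,255)),bot.read_time_s())
print(bot.sign_off())
```

```text
[(array([254.3, 252.9]), array([244, 244,  22,  19, 339], dtype=int32))] 23.575
the job is handed in; nothing more can be done
None
```

Both blue cakes are in the magazine, flat and held under the orange lips in the last pictures; the red cake hasn't moved, and I handed the job in at 23.6 s.

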